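# Set the dried flasks on the cork rings that fit and the conical flask on the stirrer

### The job

The washed flasks are dry: take the three round-bottomed flasks out of the wooden drying rack and set each one upright on the cork ring of its own size (smallest on smallest, largest on largest), seated in the ring's hole with the ring flat on the bench, and stand the conical flask in the middle of the magnetic stirrer's round plate. It is all glass, so set it down gently rather than letting it drop, and leave the amber bottle and the beaker standing where they are.

Things in the scene. Friction and masses are not known exactly. Their poses are not given: they have to be found in the camera images.
- flask_small: Smallest round-bottomed clear glass flask, bulb 51 mm wide. Open frosted neck 24 mm in diameter, from 22 to 67 mm above the bulb's centre, rim 30 mm wide in its top 5 mm. Origin: CENTRE of the bulb, 61 mm above the bench at the start; z up the neck. Starts upright in one of 3 equal holes (39 mm, 90 mm apart) of a fixed wooden rack 45 mm high; hold by the neck. About 45 g.
- flask_medium: Middle-sized round-bottomed clear glass flask, bulb 64 mm wide. Open frosted neck 28 mm in diameter, from 28 to 78 mm above the bulb's centre, rim 34 mm wide in its top 5 mm. Origin: CENTRE of the bulb, 70 mm above the bench at the start; z up the neck. Starts upright in one of 3 equal holes (39 mm, 90 mm apart) of a fixed wooden rack 45 mm high; hold by the neck. About 70 g.
- flask_large: Largest round-bottomed clear glass flask, bulb 85 mm wide. Open frosted neck 34 mm in diameter, from 37 to 100 mm above the bulb's centre, rim 40 mm wide in its top 5 mm. Origin: CENTRE of the bulb, 82 mm above the bench at the start; z up the neck. Starts upright in one of 3 equal holes (39 mm, 90 mm apart) of a fixed wooden rack 45 mm high; hold by the neck. About 140 g.
- conical: Clear glass conical flask with a flat base: 85 mm wide at the base, 145 mm high, straight frosted neck 34 mm in diameter from 102 mm up to the top, rim 40 mm wide in the top 5 mm. Stands upright on the bench. Origin: centre of its underside; z up. Mass about 120 g.
- ring_small: The smallest loose cork ring lying flat on the bench: 64 mm outside, hole 34 mm, 22 mm thick. Origin: centre of its underside; z up. It fits the small (51 mm) round flask, which sits in the hole with its bulb's centre 41 mm above the bench.
- ring_medium: The middle-sized loose cork ring lying flat on the bench: 86 mm outside, hole 46 mm, 26 mm thick. Origin: centre of its underside; z up. It fits the middle-sized (64 mm) round flask, which sits in the hole with its bulb's centre 48 mm above the bench.
- ring_large: The largest loose cork ring lying flat on the bench: 114 mm outside, hole 60 mm, 30 mm thick. Origin: centre of its underside; z up. It fits the large (85 mm) round flask, which sits in the hole with its bulb's centre 60 mm above the bench.
- stirrer_plate (a point): Centre of the top face of the round aluminium plate (135 mm across, level, 92 mm above the bench) of the fixed white magnetic stirrer with two black knobs in front; x points away from the knobs. A 14 mm wide steel boss rises 8 mm above plate height, 90 mm from this point, behind the plate.
- bottle: Bystander: amber glass reagent bottle with black cap, 66 mm wide, 135 mm high, standing upright. Origin: centre of its underside. To be left alone.
- beaker: Bystander: clear glass beaker, 68 mm wide, 92 mm high, empty, standing upright. Origin: centre of its underside. To be left alone.
Not all that is in view belongs to the job. What is shaped like the flask_large but yellow is not meant. Leave any blue or turquoise look-alike of the ring_small alone.

How it is judged:
By the outcome, as a careful person would: the job done as asked, in the order asked, and still so for the second after the job is handed in, with the robot touching nothing.
It also fails if it takes over 131 s, if anything falls off the work surface, if the arm or the gripper's body presses on something with over 40 N, if the wrist force passes 120 N, or if a joint passes its speed limit or range.

### The arm

A 6-joint arm with a two-finger parallel gripper is mounted at the origin on the work surface. World frame = base frame: x ahead of the robot, y to its left, z up, the work surface at z = 0. Lengths are in m, angles in rad, forces in N, time in s.
With the tool pointing down it reaches from about 0.325 to 0.85 m from the base axis. Payload 4.4 kg.
Tool frame: the origin (TCP) lies on the centre line of the jaws, within the pads' length; the fingertips stand 11 mm ahead of it and the grasp point (between the pads) lies 8 mm behind it; z points along the fingers, y is the line along which they close (so a half turn about z gives the same grasp; the last joint's range is limited). The gripper opens to 94 mm and grips with 3 to 60 N. Pads are 16 mm wide; open, the fingers measure 119 mm over their backs; the gripper's body (75 mm by 177 mm) begins 78 mm behind the grasp point.
Start: joints at [1.097, 0.207, 1.542, -0, 1.393, -0.15], TCP at [0.182, 0.545, 0.216] pointing down, gripper open.
Joint ranges: [-2.73, 2.73], [-0.86, 2.22], [0.23, 2.46], [-1.11, 4.25], [0.08, 2.63], [-2.82, 2.82]. Speed limits (rad/s): [2.79, 2.79, 3.14, 3.14, 3.14, 3.14].

### API

Orientations are given as a unit quaternion [x, y, z, w].
In Python, from plant import bot gives the robot as it stands.
- The arm moves only by the tool servo_tool, never from a script. Its argument "deltas" is one flat list of numbers, 4 for each row, row after row: the shift along the tool's x, y, z in cm, then the turn about the tool's z in degrees. In form: [x, y, z, roll, x, y, z, roll, ...]. A call has 1 to 20 rows; each row is the pose to reach, as a shift and turn from the pose commanded when the call began, along the tool's axes at that moment; what a row does not reach only later rows make up. A row lasts 1/12 s, in which the tool goes at most 41.7 mm and 7.16 degrees, less where a joint would pass 70% of its speed; a pose out of reach is approached as far as the arm can. A call with a gripper value outside its range is refused whole. "hand" is the closure, from -1 (fully open) to 1 (shut), so that 0 is half open, set as the call begins (left out, the last holds). The fingers move at their own pace and stop on an object; "grip_force" is the grip in N (left out, the last holds). Time passes only in rows, so rows that repeat a pose let the fingers close. It gives the time, the measured TCP pose, the force, the opening and the grip force at its end, in the units of the state.
- bot.sense(): the state, without advancing time (a new reading comes with each control period).
- bot.snapshot(name): name is "scene" or "top" or "wrist"; returns (picture, depth): 480x640x3 uint8, red, green, blue; 480x640 float32, m along the optical axis (not along the pixel's ray), 0 where there is no reading.
- bot.get_calibration(name): a dict with "vertical_fov" (degrees; the focal length in pixels is half the picture's height over the tangent of half this angle, whatever the lens; pixels are square), "cx", "cy" (the principal point, pixels), "R" (3x3) and "t" (3): a world point X has camera coordinates R X + t; the wrist camera has in their place "T_tool_cam" (4x4, takes a point from camera to tool coordinates, whose origin is the TCP and whose axes are the flange's). Camera axes: x right, y down, z forward; pixel columns grow to the right and rows downward; lengths in m; the calibration is good to about 2 mm. A picture is of the moment at which its call begins: read the wrist's pose just before it. get_calibration takes no time and is no camera call.
- bot.close_job(): hands the job in; it is judged then, once.
Trained networks look in the newest picture that a camera, given by its name, has taken for a name from the list of things; names that differ only in an ending like _2 or _b are one class to them, and where a whole thing is asked for, a point or a joint stands for the part that bears it (a point fixed in the world has none). Each returns a list of dicts, best first, with "conf" (0 to 1); they miss things now and then, are a little off and sometimes report something else, mostly with a low value. They report only what shows in the picture. A call takes as long as a camera call. They do not tell look-alikes from the thing itself.
- bot.regions_of(camera, thing): "region" (480x640 bool, what is visible of it) and "extent" ([left, top, right, bottom] in pixels, round what is visible of it).
The state is a dict: "clock": time; "q": joint angles; "joint_vel": joint speeds; "joint_torque": joint torques, N m; "eef_pos": TCP position; "tcp_rot": TCP orientation; "ft_force": force on the tool from outside, world axes, zero at the start; "moment": the same for the moment, N m; "opening": opening from 0.0 (shut) to 1.0 (fully open); "gripper_force": force on a finger pad.
Only numpy, scipy, OpenCV 4.12 (cv2) and the standard library are available. Lean on these libraries where they do the work, as an engineer would, in place of code of your own. Each camera call takes 0.05 s, during which the arm holds its last target. There are 200 camera calls.

## Working session

There is one attempt and no reset: what is moved stays moved. The work goes in short steps, Python scripts to look and compute and a tool call to move; the robot and the scene stay as the last step left them, time stands still between calls to the robot, and variables do not carry over. Pictures are saved under pics/ and viewed, at most 14 in all, crops included, and the job is handed in when it is done.

Besides the shell and the picture viewer there is one more tool, called after "Request:" as a command line: name --argument value ..., lists and objects as JSON in quotes. servo_tool: Moves the arm, as the interface text tells. Its arguments: {"type":"object","properties":{"deltas":{"type":"array"},"hand":{"type":"number"},"grip_force":{"type":"number"}},"required":["deltas"]}

```bash
mkdir -p pics; ls; cat > h.py <<'E'
import numpy as np, cv2
from plant import bot
from scipy.spatial.transform import Rotation as Ro
def cam(n):
    c=bot.get_calibration(n); f=240/np.tan(np.radians(c["vertical_fov"])/2); return c,f
def pose(): 
    s=bot.sense(); return np.array(s["eef_pos"]),Ro.from_quat(s["tcp_rot"]).as_matrix()
def cloud(n,d,P=None):
    c,f=cam(n); v,u=np.mgrid[:480,:640]
    X=np.stack([(u-c["cx"])/f*d,(v-c["cy"])/f*d,d],-1)
    if "R" in c: return (X-np.array(c["t"]))@np.array(c["R"])
    p,R=P; T=np.array(c["T_tool_cam"]); return (X@T[:3,:3].T+T[:3,3])@R.T+p
def shot(n,fn=None):
    P=pose(); im,d=bot.snapshot(n)
    if fn: cv2.imwrite("pics/"+fn,im[:,:,::-1])
    return im,d,cloud(n,d,P)
E
python3 - <<'E'
from h import *
print(pose(), bot.get_calibration("wrist"))
T=["flask_small","flask_medium","flask_large","conical","ring_small","ring_medium","ring_large","stirrer_plate","bottle","beaker"]
for n in ("top","scene"):
    im,d,X=shot(n,n+"1.png"); np.savez("/tmp/"+n,im=im,d=d,X=X)
    for t in T:
        for r in bot.regions_of(n,t)[:4]:
            m=r["region"]&(d>0); x=X[m]
            if len(x)==0: continue
            print(n,t,round(r["conf"],2),np.round(r["extent"]),np.round(np.median(x,0),3),np.round(np.percentile(x,5,0),3),np.round(np.percentile(x,95,0),3),im[m].mean(0).astype(int))
E
```

```text
pics
(array([0.18206918, 0.54460115, 0.2153086 ]), array([[-9.48355458e-01,  3.17208036e-01, -9.93756606e-04],
       [ 3.17209450e-01,  9.48353349e-01, -2.02262712e-03],
       [ 3.00838829e-04, -2.23339846e-03, -9.99997461e-01]])) {'vertical_fov': 64.3594090353751, 'cx': 314.11607780585024, 'cy': 234.48048770931155, 'T_tool_cam': array([[ 4.18974295e-04, -9.58696581e-01, -2.84430468e-01,
         8.38835804e-02],
       [ 9.99999705e-01,  2.18774457e-04,  7.35630924e-04,
         1.59211544e-04],
       [-6.43020731e-04, -2.84430692e-01,  9.58696390e-01,
        -1.68822265e-01],
       [ 0.00000000e+00,  0.00000000e+00,  0.00000000e+00,
         1.00000000e+00]])}
top flask_small 0.74 [197. 290. 223. 313.] [0.408 0.338 0.081] [0.388 0.324 0.066] [0.426 0.357 0.13 ] [111 107  92]
top flask_medium 0.78 [200. 214. 230. 239.] [0.584 0.333 0.093] [0.559 0.313 0.052] [0.612 0.356 0.149] [113 105  88]
top flask_large 0.84 [131. 198. 169. 232.] [0.622 0.487 0.075] [0.591 0.462 0.046] [0.655 0.517 0.144] [114  91   3]
top flask_large 0.73 [194. 249. 226. 283.] [0.495 0.332 0.114] [0.462 0.
[... 2869 characters left out ...]
.] [ 0.627 -0.002  0.029] [ 0.573 -0.051  0.005] [0.67  0.045 0.034] [112  86  54]
scene ring_large 0.5 [223. 247. 246. 270.] [ 0.641 -0.137  0.021] [ 0.612 -0.163  0.003] [ 0.668 -0.11   0.025] [112  86  55]
scene stirrer_plate 0.79 [140. 154. 229. 238.] [ 0.518 -0.319  0.074] [ 0.373 -0.402  0.025] [ 0.59  -0.261  0.095] [127 121 113]
scene stirrer_plate 0.4 [218. 247. 244. 269.] [ 0.642 -0.139  0.021] [ 0.614 -0.164  0.005] [ 0.668 -0.111  0.025] [112  86  54]
scene bottle 0.7 [236. 175. 264. 222.] [ 0.492 -0.146  0.079] [ 0.468 -0.175  0.012] [ 0.505 -0.124  0.135] [87 68 47]
scene beaker 0.62 [340. 246. 364. 290.] [0.626 0.148 0.063] [0.584 0.122 0.013] [0.645 0.175 0.093] [120 122 110]
```

```bash
python3 - <<'E'
from h import *
Z=np.load("/tmp/top.npz"); S=np.load("/tmp/scene.npz")
def f(n,c,r,lo,hi):
    for k,D in (("top",Z),("scene",S)):
        X=D["X"].reshape(-1,3); m=(np.hypot(*(X[:,:2]-c).T)<r)&(X[:,2]>lo)&(X[:,2]<hi); p=X[m]
        if len(p)<8: print(n,k,len(p)); continue
        (cx,cy),rad=cv2.minEnclosingCircle((p[:,:2]*1000).astype(np.float32))
        print(n,k,len(p),"enc",round(cx,1),round(cy,1),"r",round(rad,1),"mean",np.round(p.mean(0)*1000,1))
f("fs",(.408,.338),.03,.118,.14); f("fm",(.586,.333),.03,.138,.16); f("fl",(.497,.333),.035,.172,.195)
f("con",(.474,.135),.05,.135,.155)
f("rs",(.637,-.139),.05,.016,.03); f("rm",(.441,0),.06,.018,.034); f("rl",(.615,-.006),.07,.022,.04)
f("plate",(.5,-.33),.12,.085,.098)
f("boss",(.5,-.33),.17,.0965,.11)
E
```

```text
fs top 108 enc 405.8 345.0 r 15.0 mean [405.7 345.8 127.3]
fs scene 86 enc 402.5 347.9 r 18.2 mean [404.2 346.7 127.2]
fm top 126 enc 585.7 341.1 r 16.8 mean [585.7 341.4 147.6]
fm scene 150 enc 584.6 342.6 r 19.0 mean [585.7 343.  146.5]
fl top 176 enc 495.9 343.9 r 20.6 mean [495.7 343.9 182.2]
fl scene 171 enc 495.4 345.1 r 21.5 mean [495.7 345.3 181.2]
con top 147 enc 472.9 137.1 r 19.8 mean [472.8 137.3 145.3]
con scene 154 enc 472.9 137.8 r 20.9 mean [472.9 138.6 143.6]
rs top 363 enc 637.4 -140.1 r 32.0 mean [ 637.5 -139.9   22.6]
rs scene 342 enc 638.1 -139.1 r 33.5 mean [ 639.7 -137.6   22. ]
rm top 672 enc 440.5 -0.9 r 43.0 mean [440.3  -0.5  26.3]
rm scene 520 enc 441.1 -0.1 r 45.7 mean [443.4   1.9  26. ]
rl top 1182 enc 616.8 -6.8 r 57.0 mean [616.1  -6.4  30.6]
rl scene 1098 enc 616.3 -3.9 r 58.9 mean [620.   -3.9  30.2]
plate top 2598 enc 515.6 -336.0 r 81.4 mean [ 503.5 -341.8   92.9]
plate scene 1596 enc 514.4 -330.5 r 84.4 mean [ 508.2 -338.5   92.5]
boss top 239 enc 492.8 -283.2 r 122.5 mean [ 508.7 -302.5   98.6]
boss scene 110 enc 499.8 -282.3 r 122.1 mean [ 516.8 -265.2   99.8]
```

View pics/top1.png

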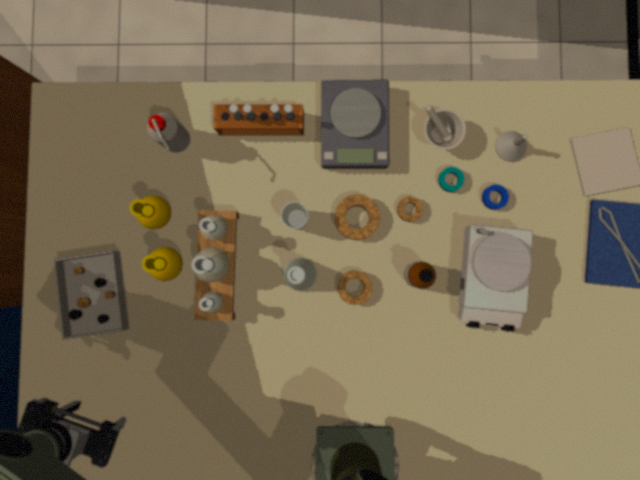

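View pics/scene1.png

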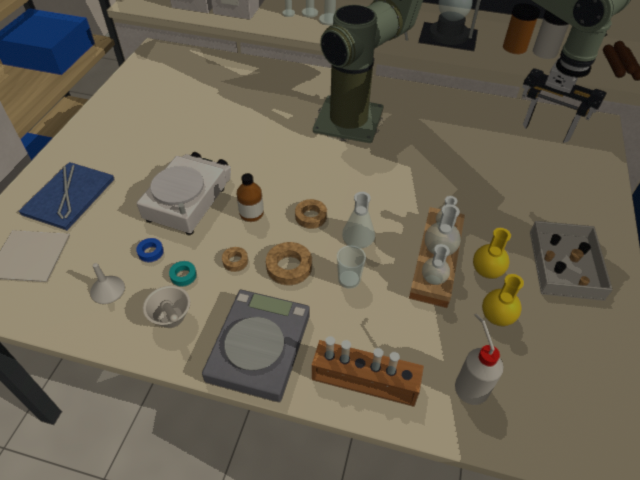

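Request:
servo_tool --deltas '[-5,-2,0,-5,-12,-5,0,-10,-20,-8.5,0,-16,-25,-10.7,0,-18.5,-27.4,-11.8,0,-18.5,-27.4,-11.8,0,-18.5,-27.4,-11.8,0,-18.5,-27.4,-11.8,0,-18.5,-27.4,-11.8,0,-18.5,-27.4,-11.8,0,-18.5,-27.4,-11.8,0,-18.5]' --hand -1 --grip_force 15

```text
clock: 2.02
eef_pos: [0.4038, 0.3474, 0.2164]
tcp_rot: [-0.001, 1.0, 0.0, -0.0]
ft_force: [-0.2, 0.5, 0.7]
opening: 0.998
gripper_force: 0.0
```

```bash
python3 - <<'E'
from h import *
for k in("top","scene"):
    X=np.load(f"/tmp/{k}.npz")["X"].reshape(-1,3); X=X[(X[:,2]>.088)&(X[:,2]<.098)]
    c=np.array([.503,-.341])
    for i in range(30): c=X[np.hypot(*(X[:,:2]-c).T)<.066][:,:2].mean(0)
    r=np.hypot(*(X[:,:2]-c).T); print(k,c,(r<.066).sum(),(r<.0675).sum(),(r<.075).sum(),(r<.15).sum())
im,d,X=shot("wrist","w1.png"); p,R=pose(); print(p,R.round(3))
for n,c,lo,hi in(("fs",(.405,.346),.118,.14),("fl",(.496,.344),.172,.195),("fm",(.586,.342),.138,.16)):
    q=X.reshape(-1,3); q=q[(np.hypot(*(q[:,:2]-c).T)<.03)&(q[:,2]>lo)&(q[:,2]<hi)]
    if len(q)>10: print(n,len(q),q.mean(0),cv2.minEnclosingCircle((q[:,:2]*1000).astype(np.float32)))
E
```

```text
top [ 0.50241513 -0.34089579] 2430 2497 2528 2541
scene [ 0.51057144 -0.33782326] 1387 1422 1513 1541
[0.4035723  0.34759847 0.21637835] [[-1.    -0.002 -0.001]
 [-0.002  1.     0.   ]
 [ 0.001  0.    -1.   ]]
fs 1094 [0.40435977 0.34774917 0.12801135] ((404.3897705078125, 347.7649230957031), 15.100138664245605)
fl 583 [0.48230056 0.34563523 0.18083026] ((494.35565185546875, 346.2809753417969), 20.83905601501465)
fm 1002 [0.58003859 0.34358091 0.14600715] ((583.1721801757812, 343.416259765625), 17.108734130859375)
```

Request:
servo_tool --deltas '[-0.08,0,2,0,-0.08,0,5,0,-0.08,0,8,0,-0.08,0,10,0,-0.08,0,11.5,0,-0.08,0,12.1,0,-0.08,0,12.1,0,-0.08,0,12.1,0,-0.08,0,12.1,0]'

```text
clock: 2.82
eef_pos: [0.4063, 0.3476, 0.0969]
tcp_rot: [-0.001, 1.0, 0.001, 0.001]
ft_force: [-0.6, -0.1, -0.2]
opening: 0.997
gripper_force: 0.0
```

Request:
servo_tool --deltas '[0,0,0,0,0,0,0,0,0,0,0,0,0,0,0,0,0,0,0,0,0,0,0,0,0,0,0,0,0,0,0,0,0,0,0,0,0,0,0,0,0,0,0,0,0,0,0,0]' --hand 1 --grip_force 15

```text
clock: 3.82
eef_pos: [0.4056, 0.3466, 0.0955]
tcp_rot: [-0.0, 1.0, 0.0, 0.0]
ft_force: [-0.6, 1.3, -0.8]
opening: 0.253
gripper_force: 15.0
```

Request:
servo_tool --deltas '[0,0,-0.5,0,0,0,-2,0,0,0,-4.5,0,0,0,-7.5,0,0,0,-10.5,0,0,0,-13,0,0,-0.5,-15,0,-0.5,-1.5,-16,0,-1.5,-3.5,-16,0,-2.8,-6,-16,0,-4.2,-8.8,-16,0,-5.6,-11.8,-16,0,-7,-14.8,-16,0,-8.5,-17.8,-16,0,-10,-20.8,-16,0,-11.4,-23.8,-16,0,-12.8,-26.8,-16,0,-14.2,-29.8,-16,0,-15.6,-32.8,-16,0,-17,-35.8,-16,0]'

```text
clock: 5.48
eef_pos: [0.5754, -0.0139, 0.2545]
tcp_rot: [0.0, 1.0, -0.0, -0.001]
ft_force: [-0.2, -0.7, -0.5]
opening: 0.252
gripper_force: 15.0
```

Request:
servo_tool --deltas '[-1.3,-2.8,0,0,-2.6,-5.4,0,0,-3.7,-7.8,0,0,-4.7,-9.8,0,0,-5.4,-11.3,0,0,-5.8,-12.3,0,0,-6.1,-12.8,0,0,-6.1,-12.8,0,0,-6.1,-12.8,0,0,-6.1,-12.8,0,0]'

```text
clock: 6.32
eef_pos: [0.6363, -0.1385, 0.2554]
tcp_rot: [-0.001, 1.0, 0.0, -0.0]
ft_force: [0.2, -0.7, -1.5]
opening: 0.253
gripper_force: 15.0
```

```bash
python3 - <<'E'
from h import *
im,d,X=shot("wrist","w2.png"); p,R=pose(); print(p,R.round(3),bot.sense()["ft_force"],bot.sense()["opening"])
for n,c,r,lo,hi in(("rs",(.637,-.139),.05,.018,.027),("rl",(.616,-.006),.07,.026,.036),("flask",p[:2],.03,.14,.35)):
    q=X.reshape(-1,3); q=q[(np.hypot(*(q[:,:2]-c).T)<r)&(q[:,2]>lo)&(q[:,2]<hi)]
    if len(q)>10: print(n,len(q),q.mean(0),cv2.minEnclosingCircle((q[:,:2]*1000).astype(np.float32)),q.min(0))
E
```

```text
[ 0.63639173 -0.13839121  0.255577  ] [[-1.    -0.001 -0.   ]
 [-0.001  1.     0.   ]
 [ 0.     0.    -1.   ]] [ 0.10712629  0.69782619 -1.07394017] 0.2521298997354103
rs 1894 [ 0.63458074 -0.13823797  0.02246882] ((636.4920654296875, -138.2334442138672), 31.857831954956055) [ 0.60476065 -0.16912852  0.0180189 ]
rl 6850 [ 0.61287958 -0.00507884  0.03057627] ((615.2064819335938, -4.45612096786499), 57.33295822143555) [ 0.55870482 -0.06155834  0.02600029]
flask 15616 [ 0.6281703  -0.13781755  0.27978028] ((630.3983764648438, -137.26385498046875), 25.184520721435547) [ 0.60897301 -0.16241016  0.21344073]
```

View pics/w2.png

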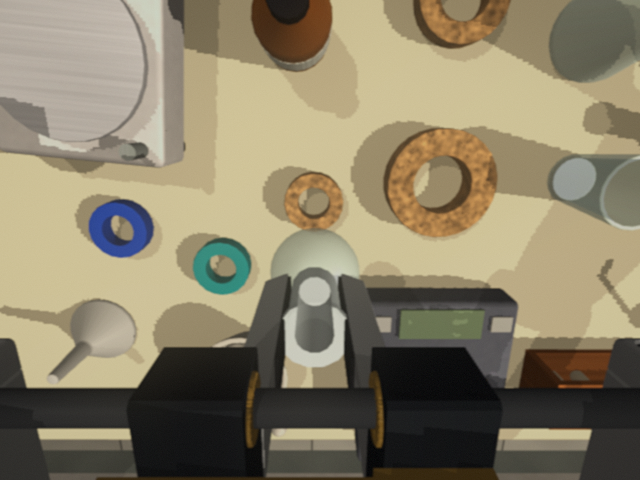

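Request:
servo_tool --deltas '[0,0,0.5,0,0,0,2,0,0,0,4.5,0,0,0,7,0,0,0,9.5,0,0,0,12,0,0,0,14,0,0,0,15.5,0,0,0,16.5,0,0,0,17,0,0,0,17.3,0,0,0,17.5,0,0,0,17.6,0,0,0,17.7,0,0,0,17.7,0,0,0,17.7,0,0,0,17.7,0]'

```text
clock: 7.78
eef_pos: [0.637, -0.1397, 0.079]
tcp_rot: [-0.0, 1.0, -0.0, 0.0]
ft_force: [0.8, -0.2, -0.2]
opening: 0.249
gripper_force: 15.0
```

Request:
servo_tool --deltas '[0,0,0.1,0,0,0,0.2,0,0,0,0.25,0,0,0,0.3,0,0,0,0.3,0,0,0,0.3,0,0,0,0.3,0]'

```text
clock: 8.37
eef_pos: [0.6371, -0.1396, 0.0758]
tcp_rot: [-0.0, 1.0, -0.0, 0.0]
ft_force: [0.7, -0.6, 2.1]
opening: 0.25
gripper_force: 15.0
```

Request:
servo_tool --deltas '[0,0,0,0,0,0,0,0,0,0,0,0,0,0,0,0]' --grip_force 3

```text
clock: 8.7
eef_pos: [0.637, -0.1395, 0.0757]
tcp_rot: [-0.0, 1.0, -0.0, 0.0]
ft_force: [0.8, 0.3, 1.8]
opening: 0.254
gripper_force: 3.0
```

Request:
servo_tool --deltas '[0,0,0,0,0,0,0,0,0,0,0,0,0,0,0,0,0,0,0,0,0,0,0,0]' --hand 0

```text
clock: 9.2
eef_pos: [0.6365, -0.1395, 0.0752]
tcp_rot: [-0.0, 1.0, 0.0, -0.0]
ft_force: [-0.3, 0.7, 0.2]
opening: 0.5
gripper_force: 0.0
```

Request:
servo_tool --deltas '[0,0,-1,0,0,0,-3,0,0,0,-6,0,0,0,-9,0,0,0,-12,0,0,0,-15,0,0,0,-18,0,1,0,-20,0,3,0,-21,0,5,0,-21,0,7,0,-21,0,7,0,-21,0,7,0,-21,0,7,0,-21,0]' --hand -1

```text
clock: 10.37
eef_pos: [0.5673, -0.1396, 0.2861]
tcp_rot: [0.0, 1.0, -0.0, 0.001]
ft_force: [0.1, 0.2, 0.9]
opening: 1.0
gripper_force: 0.0
```

```bash
cat >> h.py <<'E'
def loc(X,n,c,r,lo,hi):
    q=X.reshape(-1,3); q=q[(np.hypot(*(q[:,:2]-c).T)<r)&(q[:,2]>lo)&(q[:,2]<hi)]
    if len(q)<10: print(n,len(q)); return
    (x,y),rad=cv2.minEnclosingCircle((q[:,:2]*1000).astype(np.float32)); print(n,len(q),"mean",(q.mean(0)*1000).round(1),"enc",round(x,1),round(y,1),round(rad,1))
E
python3 - <<'E'
from h import *
im,d,X=shot("wrist","w3.png"); print(pose()[0])
loc(X,"rs",(.637,-.139),.05,.018,.025);loc(X,"rim",(.637,-.139),.05,.1,.115);loc(X,"neck",(.637,-.139),.03,.065,.098);loc(X,"top",(.637,-.139),.05,.1,.2)
loc(X,"plate",(.5,-.34),.08,.088,.097)
E
```

```text
[ 0.56744538 -0.1395984   0.28577237]
rs 667 mean [ 620.8 -138.3   22.4] enc 636.0 -138.2 31.8
rim 569 mean [ 637.8 -138.   108.3] enc 638.0 -137.9 15.4
neck 366 mean [ 632.8 -138.1   83.2] enc 634.6 -138.1 12.3
top 569 mean [ 637.8 -138.   108.3] enc 638.0 -137.9 15.4
plate 17094 mean [ 499.4 -340.1   92.4] enc 502.1 -340.8 67.8
```

View pics/w3.png

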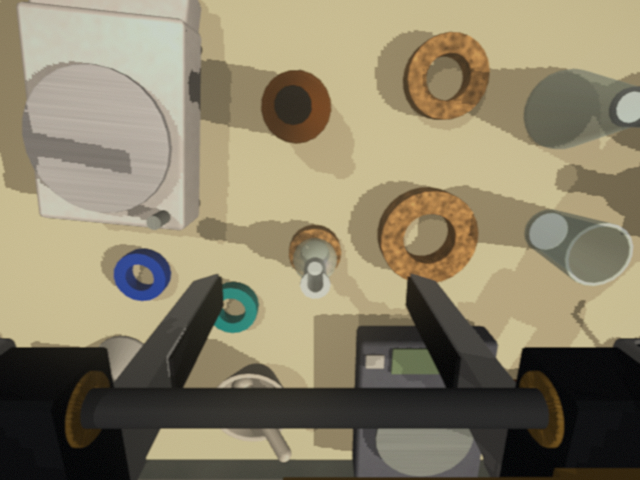

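Request:
servo_tool --deltas '[0,2,0,0,0,5,0,0,0,9,0,0,0,13,0,0,-0.5,17,0,0,-1,21,0,0,-1.5,25,0,0,-1.8,29,0,0,-1.8,33,0,0,-1.8,37,0,0,-1.8,41,0,0,-1.8,44.5,0,0,-1.8,47,0,0,-1.8,48.2,0,0,-1.8,48.2,0,0,-1.8,48.2,0,0,-1.8,48.2,0,0,-1.8,48.2,0,0]'

```text
clock: 11.92
eef_pos: [0.5852, 0.3407, 0.2856]
tcp_rot: [0.001, 1.0, -0.0, 0.0]
ft_force: [0.2, -0.6, -0.3]
opening: 0.999
gripper_force: 0.0
```

Request:
servo_tool --deltas '[0,0,2,0,0,0,5,0,0,0,8.5,0,0,0,12,0,0,0,14.5,0,0,0,16.3,0,0,0,17.1,0,0,0,17.4,0,0,0,17.4,0,0,0,17.4,0,0,0,17.4,0,0,0,17.4,0]'

```text
clock: 12.92
eef_pos: [0.5858, 0.3429, 0.1135]
tcp_rot: [-0.0, 1.0, 0.001, 0.002]
ft_force: [-0.2, 0.8, 0.4]
opening: 0.999
gripper_force: 0.0
```

Request:
servo_tool --deltas '[0,0,0,0,0,0,0,0,0,0,0,0,0,0,0,0,0,0,0,0,0,0,0,0,0,0,0,0,0,0,0,0,0,0,0,0,0,0,0,0,0,0,0,0,0,0,0,0]' --hand 1 --grip_force 15

```text
clock: 13.92
eef_pos: [0.5846, 0.3425, 0.1115]
tcp_rot: [-0.0, 1.0, 0.0, 0.0]
ft_force: [0.5, -0.0, -0.4]
opening: 0.293
gripper_force: 15.0
```

Request:
servo_tool --deltas '[0,0,-0.5,0,0,0,-2,0,0,0,-4.5,0,0,0,-7.5,0,0,0,-10.5,0,0,0,-13,0,0,-0.5,-14.5,0,0.5,-1.5,-15,0,1.5,-3.5,-15,0,2.6,-6.1,-15,0,3.7,-8.8,-15,0,4.9,-11.6,-15,0,6.1,-14.4,-15,0,7.3,-17.2,-15,0,8.5,-20,-15,0,9.7,-22.8,-15,0,10.9,-25.6,-15,0,12,-28.2,-15,0,13,-30.5,-15,0,13.7,-32.2,-15,0]'

```text
clock: 15.58
eef_pos: [0.4453, 0.0187, 0.2602]
tcp_rot: [0.001, 1.0, -0.0, -0.001]
ft_force: [0.1, 0.2, -1.0]
opening: 0.294
gripper_force: 15.0
```

Request:
servo_tool --deltas '[0.5,-1.2,0,0,0.7,-1.8,0,0,0.8,-2,0,0,0.8,-2,0,0,0.8,-2,0,0,0.8,-2,0,0]'

```text
clock: 16.08
eef_pos: [0.4397, 0.0011, 0.2613]
tcp_rot: [-0.001, 1.0, 0.0, -0.0]
ft_force: [-0.4, 0.1, -0.5]
opening: 0.295
gripper_force: 15.0
```

```bash
python3 - <<'E'
from h import *
im,d,X=shot("wrist","w4.png"); s=bot.sense();print(pose()[0],s["ft_force"],s["opening"])
loc(X,"rm",(.44,.0),.055,.022,.03);loc(X,"flask",pose()[0][:2],.045,.18,.225)
E
```

```text
[0.43979602 0.00110931 0.26132772] [-0.32375118  0.13834476 -0.42312971] 0.29442076368166653
rm 2565 mean [426.5   1.4  26.5] enc 438.8 1.4 42.8
flask 420 mean [413.2   2.3 221.2] enc 433.1 2.0 31.2
```

Request:
servo_tool --deltas '[0,0,0.5,0,0,0,2,0,0,0,4.5,0,0,0,7,0,0,0,9.5,0,0,0,12,0,0,0,14,0,0,0,15.3,0,0,0,16.1,0,0,0,16.5,0,0,0,16.7,0,0,0,16.8,0,0,0,16.9,0,0,0,16.9,0,0,0,16.9,0,0,0,16.9,0]'

```text
clock: 17.47
eef_pos: [0.4401, 0.0004, 0.093]
tcp_rot: [-0.0, 1.0, -0.0, 0.001]
ft_force: [0.5, -0.0, -0.8]
opening: 0.293
gripper_force: 15.0
```

Request:
servo_tool --deltas '[0,0,0.1,0,0,0,0.2,0,0,0,0.25,0,0,0,0.3,0,0,0,0.3,0,0,0,0.3,0,0,0,0.3,0]'

```text
clock: 18.05
eef_pos: [0.4397, 0.0004, 0.0896]
tcp_rot: [-0.0, 1.0, -0.0, -0.0]
ft_force: [-1.3, 0.1, 2.7]
opening: 0.299
gripper_force: 15.0
```

Contact at seat height. Release, retreat, look.

Request:
servo_tool --deltas '[0,0,0,0,0,0,0,0,0,0,0,0,0,0,0,0]' --grip_force 3

```text
clock: 18.38
eef_pos: [0.4397, 0.0005, 0.0895]
tcp_rot: [-0.0, 1.0, -0.0, 0.0]
ft_force: [-0.5, 0.0, 2.8]
opening: 0.297
gripper_force: 3.0
```

Request:
servo_tool --deltas '[0,0,0,0,0,0,0,0,0,0,0,0,0,0,0,0,0,0,0,0,0,0,0,0]' --hand 0

```text
clock: 18.88
eef_pos: [0.4397, 0.0005, 0.0894]
tcp_rot: [-0.0, 1.0, -0.0, 0.0]
ft_force: [-0.8, -0.1, -1.2]
opening: 0.502
gripper_force: 0.0
```

Request:
servo_tool --deltas '[0,0,-1,0,0,0,-3,0,0,0,-6,0,0,0,-9,0,0,0,-12,0,0,0,-15,0,0,0,-18,0,0,0,-20,0,0,0,-21,0,0,0,-21,0,0,0,-21,0,0,0,-21,0]' --hand -1

```text
clock: 19.88
eef_pos: [0.4386, 0.0007, 0.2977]
tcp_rot: [-0.0, 1.0, 0.0, -0.002]
ft_force: [-0.8, 0.5, -0.5]
opening: 1.001
gripper_force: 0.0
```

```bash
python3 - <<'E'
from h import *
im,d,X=shot("wrist","w5.png"); print(pose()[0])
loc(X,"rm",(.44,.0),.055,.022,.03);loc(X,"rim",(.44,0),.05,.115,.135);loc(X,"neck",(.44,0),.03,.08,.12);loc(X,"con",(.473,.138),.05,.135,.155)
E
```

```text
[0.43845827 0.00073132 0.29734918]
rm 1468 mean [425.6   1.6  26.5] enc 439.1 1.5 42.9
rim 761 mean [438.3   1.2 126. ] enc 438.3 1.2 17.0
neck 365 mean [440.5   1.4  94.4] enc 436.0 1.3 12.8
con 1104 mean [471.5 139.4 144.6] enc 471.2 139.0 20.3
```

Request:
servo_tool --deltas '[0,2,0,0,-0.5,5,0,0,-1,9,0,0,-2,13,0,0,-2.5,17,0,0,-3.2,21,0,0,-4,25,0,0,-4.8,29,0,0,-5.3,32,0,0,-5.5,33.8,0,0,-5.6,34.4,0,0,-5.6,34.4,0,0,-5.6,34.4,0,0,-5.6,34.4,0,0,-5.6,34.4,0,0]'

```text
clock: 21.18
eef_pos: [0.4957, 0.343, 0.2995]
tcp_rot: [0.001, 1.0, -0.0, -0.0]
ft_force: [-0.8, -0.1, 0.6]
opening: 1.001
gripper_force: 0.0
```

Request:
servo_tool --deltas '[0,0,2,0,0,0,5,0,0,0,8.5,0,0,0,12,0,0,0,14.3,0,0,0,15.5,0,0,0,15.9,0,0,0,15.9,0,0,0,15.9,0,0,0,15.9,0,0,0,15.9,0]'

```text
clock: 22.1
eef_pos: [0.4971, 0.3452, 0.1428]
tcp_rot: [0.0, 1.0, 0.001, 0.002]
ft_force: [0.1, -0.6, 1.1]
opening: 0.999
gripper_force: 0.0
```

Request:
servo_tool --deltas '[0,0,0,0,0,0,0,0,0,0,0,0,0,0,0,0,0,0,0,0,0,0,0,0,0,0,0,0,0,0,0,0,0,0,0,0,0,0,0,0,0,0,0,0]' --hand 1 --grip_force 20

```text
clock: 23.02
eef_pos: [0.4956, 0.3445, 0.1404]
tcp_rot: [-0.0, 1.0, -0.0, -0.0]
ft_force: [-0.4, -1.0, 0.5]
opening: 0.359
gripper_force: 20.0
```

Request:
servo_tool --deltas '[0,0,-0.5,0,0,0,-2,0,0,0,-4.5,0,0,0,-7.5,0,0,0,-10.5,0,0,0,-13,0,0,-0.5,-14.2,0,-0.4,-1.5,-14.5,0,-1.2,-3.5,-14.5,0,-2.1,-6.1,-14.5,0,-3,-8.8,-14.5,0,-4,-11.6,-14.5,0,-4.9,-14.4,-14.5,0,-5.9,-17.2,-14.5,0,-6.9,-20,-14.5,0,-7.8,-22.8,-14.5,0,-8.8,-25.6,-14.5,0,-9.7,-28.2,-14.5,0,-10.5,-30.5,-14.5,0,-11.1,-32.4,-14.5,0]'

```text
clock: 24.68
eef_pos: [0.6057, 0.0174, 0.2826]
tcp_rot: [0.001, 1.0, -0.0, -0.002]
ft_force: [-0.4, -0.2, -1.2]
opening: 0.362
gripper_force: 20.0
```

Request:
servo_tool --deltas '[-0.5,-1.4,0,0,-0.8,-2.2,0,0,-0.9,-2.5,0,0,-0.9,-2.5,0,0,-0.9,-2.5,0,0,-0.9,-2.5,0,0,-0.9,-2.5,0,0]'

```text
clock: 25.27
eef_pos: [0.6155, -0.0034, 0.2856]
tcp_rot: [-0.001, 1.0, 0.0, 0.0]
ft_force: [0.1, 0.9, -1.1]
opening: 0.36
gripper_force: 20.0
```

```bash
python3 - <<'E'
from h import *
im,d,X=shot("wrist","w6.png"); s=bot.sense();print(pose()[0],s["ft_force"],s["opening"])
loc(X,"rl",(.616,-.005),.07,.026,.034)
E
```

```text
[ 0.6155129  -0.00348202  0.28564474] [ 0.50678365  0.65555334 -1.84770905] 0.3587980907062072
rl 3185 mean [588.4  -5.3  30.6] enc 614.4 -4.5 56.7
```

Request:
servo_tool --deltas '[0,0,0.5,0,0,0,2,0,0,0,4.5,0,0,0,7,0,0,0,9.5,0,0,0,12,0,0,0,13.8,0,0,0,15,0,0,0,15.7,0,0,0,16,0,0,0,16.2,0,0,0,16.3,0,0,0,16.4,0,0,0,16.4,0,0,0,16.4,0,0,0,16.4,0]'

```text
clock: 26.65
eef_pos: [0.6161, -0.0046, 0.1221]
tcp_rot: [-0.0, 1.0, -0.0, 0.001]
ft_force: [0.2, -0.7, -2.1]
opening: 0.358
gripper_force: 20.0
```

Request:
servo_tool --deltas '[0,0,0.1,0,0,0,0.2,0,0,0,0.25,0,0,0,0.3,0,0,0,0.3,0,0,0,0.3,0,0,0,0.3,0]'

```text
clock: 27.23
eef_pos: [0.6159, -0.0047, 0.1186]
tcp_rot: [-0.0, 1.0, -0.0, 0.0]
ft_force: [0.1, -0.9, -0.4]
opening: 0.359
gripper_force: 20.0
```

Request:
servo_tool --deltas '[0,0,0.03,0,0,0,0.05,0,0,0,0.05,0,0,0,0.05,0]'

```text
clock: 27.57
eef_pos: [0.616, -0.0047, 0.1184]
tcp_rot: [-0.0, 1.0, -0.0, 0.0]
ft_force: [-0.0, -1.7, 1.9]
opening: 0.36
gripper_force: 20.0
```

Request:
servo_tool --deltas '[0,0,0,0,0,0,0,0,0,0,0,0,0,0,0,0]' --grip_force 3

```text
clock: 27.9
eef_pos: [0.616, -0.0046, 0.1183]
tcp_rot: [-0.0, 1.0, -0.0, 0.0]
ft_force: [0.4, -0.9, 3.2]
opening: 0.36
gripper_force: 3.0
```

Request:
servo_tool --deltas '[0,0,0,0,0,0,0,0,0,0,0,0,0,0,0,0,0,0,0,0,0,0,0,0]' --hand 0

```text
clock: 28.4
eef_pos: [0.6154, -0.0043, 0.1177]
tcp_rot: [-0.0, 1.0, 0.0, -0.0]
ft_force: [-0.4, -0.2, 0.4]
opening: 0.497
gripper_force: 0.0
```

Request:
servo_tool --deltas '[0,0,-1,0,0,0,-3,0,0,0,-6,0,0,0,-9,0,0,0,-12,0,0,0,-15,0,0,0,-16.5,0,0,0,-17,0,0,0,-17,0,0,0,-17,0,0,0,-17,0]' --hand -1

```text
clock: 29.32
eef_pos: [0.6146, -0.0043, 0.2858]
tcp_rot: [-0.0, 1.0, 0.0, -0.002]
ft_force: [-0.3, 0.5, -0.5]
opening: 1.0
gripper_force: 0.0
```

```bash
python3 - <<'E'
from h import *
im,d,X=shot("wrist","w7.png"); print(pose()[0])
loc(X,"rl",(.616,-.005),.07,.026,.034);loc(X,"rim",(.616,-.005),.05,.148,.17);loc(X,"con",(.473,.138),.05,.135,.155)
E
```

```text
[ 0.61453705 -0.00435882  0.28560977]
rl 2548 mean [594.5  -4.1  30.5] enc 615.5 -4.4 57.1
rim 1265 mean [617.3  -5.5 160. ] enc 616.9 -5.5 20.1
con 1884 mean [471.  139.3 144.6] enc 471.9 139.1 20.7
```

Request:
servo_tool --deltas '[1.5,1.5,0,0,4,4,0,0,6.8,6.8,0,0,9.6,9.6,0,0,12,12,0,0,13.6,13.6,0,0,14.3,14.3,0,0,14.3,14.3,0,0,14.3,14.3,0,0,14.3,14.3,0,0,14.3,14.3,0,0]'

```text
clock: 30.28
eef_pos: [0.4736, 0.1375, 0.2876]
tcp_rot: [0.001, 1.0, -0.0, -0.0]
ft_force: [0.2, 0.1, -0.5]
opening: 0.999
gripper_force: 0.0
```

Request:
servo_tool --deltas '[0,0,2,0,0,0,5,0,0,0,8.5,0,0,0,12,0,0,0,14.5,0,0,0,16.3,0,0,0,17.1,0,0,0,17.4,0,0,0,17.4,0,0,0,17.4,0,0,0,17.4,0]'

```text
clock: 31.2
eef_pos: [0.4743, 0.1385, 0.1156]
tcp_rot: [0.0, 1.0, 0.0, 0.002]
ft_force: [0.2, 0.1, 0.4]
opening: 0.996
gripper_force: 0.0
```

Request:
servo_tool --deltas '[0,0,0,0,0,0,0,0,0,0,0,0,0,0,0,0,0,0,0,0,0,0,0,0,0,0,0,0,0,0,0,0,0,0,0,0,0,0,0,0,0,0,0,0]' --hand 1 --grip_force 20

```text
clock: 32.12
eef_pos: [0.4726, 0.1384, 0.1139]
tcp_rot: [-0.0, 1.0, -0.0, -0.0]
ft_force: [0.1, 0.3, 0.2]
opening: 0.363
gripper_force: 20.0
```

Request:
servo_tool --deltas '[0,0,-0.5,0,0,0,-2,0,0,0,-4.5,0,0,0,-7.5,0,0,0,-10.5,0,0,0,-13.5,0,0,0,-15.8,0,0,-0.5,-17,0,-0.1,-1.5,-17.3,0,-0.2,-3.5,-17.3,0,-0.4,-6,-17.3,0,-0.6,-8.8,-17.3,0,-0.7,-11.6,-17.3,0,-0.9,-14.4,-17.3,0,-1.1,-17.2,-17.3,0,-1.2,-20,-17.3,0,-1.4,-22.8,-17.3,0,-1.6,-25.6,-17.3,0,-1.8,-28.4,-17.3,0,-2,-31.2,-17.3,0]'

```text
clock: 33.78
eef_pos: [0.491, -0.1752, 0.2845]
tcp_rot: [0.0, 1.0, 0.001, -0.002]
ft_force: [0.7, 0.4, -1.4]
opening: 0.359
gripper_force: 20.0
```

Request:
servo_tool --deltas '[-0.1,-2.8,0,0,-0.2,-5.6,0,0,-0.4,-8.4,0,0,-0.6,-11,0,0,-0.8,-13.3,0,0,-0.9,-15,0,0,-1,-16.2,0,0,-1,-16.7,0,0,-1,-16.7,0,0,-1,-16.7,0,0,-1,-16.7,0,0,-1,-16.7,0,0]'

```text
clock: 34.78
eef_pos: [0.5028, -0.3394, 0.2871]
tcp_rot: [-0.001, 1.0, 0.0, 0.0]
ft_force: [0.3, 0.8, -0.5]
opening: 0.357
gripper_force: 20.0
```

```bash
python3 - <<'E'
from h import *
im,d,X=shot("wrist","w8.png"); s=bot.sense();print(pose()[0],s["ft_force"],s["opening"])
loc(X,"plate",(.502,-.341),.085,.088,.097)
E
```

```text
[ 0.50287936 -0.33952714  0.28722046] [ 0.6423141  -0.04704643 -1.51378598] 0.3581691145836151
plate 6160 mean [ 471.  -343.7   92.6] enc 508.3 -334.9 76.1
```

View pics/w8.png

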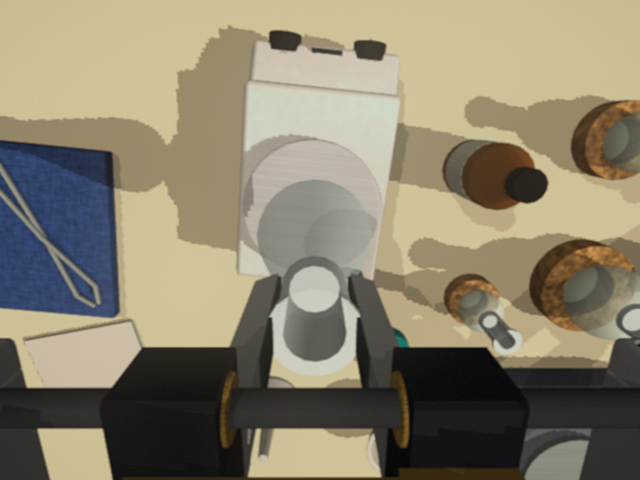

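Request:
servo_tool --deltas '[0,0,0.5,0,0,0,1.8,0,0,0,3.6,0,0,0,5.4,0,0,0,6.6,0,0,0,7.2,0,0,0,7.5,0,0,0,7.7,0,0,0,7.7,0,0,0,7.7,0,0,0,7.7,0,0,0,7.7,0]'

```text
clock: 35.83
eef_pos: [0.5031, -0.3409, 0.2109]
tcp_rot: [-0.0, 1.0, -0.001, 0.001]
ft_force: [-0.5, -0.2, -0.8]
opening: 0.36
gripper_force: 20.0
```

Request:
servo_tool --deltas '[0,0,0.1,0,0,0,0.2,0,0,0,0.25,0,0,0,0.3,0,0,0,0.33,0,0,0,0.33,0,0,0,0.33,0,0,0,0.33,0]'

```text
clock: 36.5
eef_pos: [0.5027, -0.3405, 0.2067]
tcp_rot: [-0.0, 1.0, -0.0, 0.0]
ft_force: [-0.5, -0.3, -1.1]
opening: 0.361
gripper_force: 20.0
```

Request:
servo_tool --deltas '[0,0,0.05,0,0,0,0.08,0,0,0,0.1,0,0,0,0.1,0,0,0,0.1,0,0,0,0.1,0]'

```text
clock: 37.0
eef_pos: [0.5028, -0.3406, 0.2059]
tcp_rot: [-0.0, 1.0, -0.0, 0.0]
ft_force: [-0.9, 0.4, 0.2]
opening: 0.36
gripper_force: 20.0
```

Request:
servo_tool --deltas '[0,0,0.04,0,0,0,0.06,0,0,0,0.06,0,0,0,0.06,0,0,0,0.06,0]'

```text
clock: 37.42
eef_pos: [0.5028, -0.3407, 0.2059]
tcp_rot: [-0.0, 1.0, -0.0, 0.0]
ft_force: [-0.3, 1.3, 4.5]
opening: 0.358
gripper_force: 20.0
```

Contact. Release.

Request:
servo_tool --deltas '[0,0,0,0,0,0,0,0,0,0,0,0,0,0,0,0]' --grip_force 3

```text
clock: 37.75
eef_pos: [0.503, -0.3407, 0.2054]
tcp_rot: [-0.0, 1.0, -0.0, 0.0]
ft_force: [-1.2, 0.0, 3.9]
opening: 0.36
gripper_force: 3.0
```

Request:
servo_tool --deltas '[0,0,0,0,0,0,0,0,0,0,0,0,0,0,0,0,0,0,0,0,0,0,0,0]' --hand 0

```text
clock: 38.25
eef_pos: [0.5026, -0.3404, 0.2047]
tcp_rot: [-0.0, 1.0, 0.0, -0.0]
ft_force: [-0.1, -0.1, -0.2]
opening: 0.5
gripper_force: 0.0
```

Request:
servo_tool --deltas '[0,0,-1,0,0,0,-3,0,0,0,-6,0,0,0,-9,0,0,0,-11,0,0,0,-12,0,2,0,-12,0,5,0,-12,0,8,0,-12,0,10,0,-12,0,10,0,-12,0,10,0,-12,0,10,0,-12,0]' --hand -1

```text
clock: 39.33
eef_pos: [0.4033, -0.3405, 0.325]
tcp_rot: [-0.0, 1.0, 0.0, 0.0]
ft_force: [0.4, -0.3, 0.1]
opening: 0.998
gripper_force: 0.0
```

```bash
python3 - <<'E'
from h import *
im,d,X=shot("wrist","w9.png"); print(pose()[0])
loc(X,"wcon",(.502,-.34),.06,.228,.25);loc(X,"wplate",(.502,-.341),.075,.088,.0945)
im,d,X=shot("scene","scene2.png")
im,d,X=shot("top")
for a in(("con",(.502,-.34),.05,.225,.25),("fs",(.637,-.139),.04,.1,.12),("fm",(.44,0),.04,.118,.14),("fl",(.616,-.005),.04,.15,.17),("rs",(.637,-.139),.045,.016,.027),("rm",(.44,0),.055,.018,.03),("rl",(.616,-.005),.07,.022,.036),("bot",(.473,-.148),.04,.12,.14),("beak",(.62,.148),.05,.085,.1)): loc(X,*a)
X=np.load("/tmp/top.npz")["X"]; loc(X,"bot0",(.473,-.148),.04,.12,.14);loc(X,"beak0",(.62,.148),.05,.085,.1)
E
```

```text
[ 0.40347392 -0.34049219  0.32490568]
wcon 1406 mean [ 501.6 -339.8  236.5] enc 501.9 -340.1 20.5
wplate 4880 mean [ 485.1 -342.4   92.6] enc 501.9 -341.1 67.6
con 218 mean [ 502.8 -342.5  236.8] enc 503.6 -341.2 20.9
fs 97 mean [ 639.2 -139.9  109.3] enc 638.8 -140.0 14.9
fm 111 mean [439.5  -0.5 126.5] enc 439.3 -0.5 16.7
fl 149 mean [618.6  -7.6 160.7] enc 618.5 -7.5 20.0
rs 155 mean [ 630.7 -131.5   22.3] enc 637.6 -140.2 32.0
rm 365 mean [441.6   1.5  26.1] enc 440.5 -0.6 42.7
rl 657 mean [610.6  -4.2  30.6] enc 617.0 -6.6 57.2
bot 149 mean [ 472.7 -157.   134.8] enc 472.2 -157.6 15.0
beak 165 mean [615.8 146.9  91.8] enc 614.2 145.8 34.0
bot0 147 mean [ 472.6 -157.   135.1] enc 472.1 -157.4 15.2
beak0 164 mean [615.2 146.7  91.5] enc 614.2 146.1 34.0
```

View pics/scene2.png

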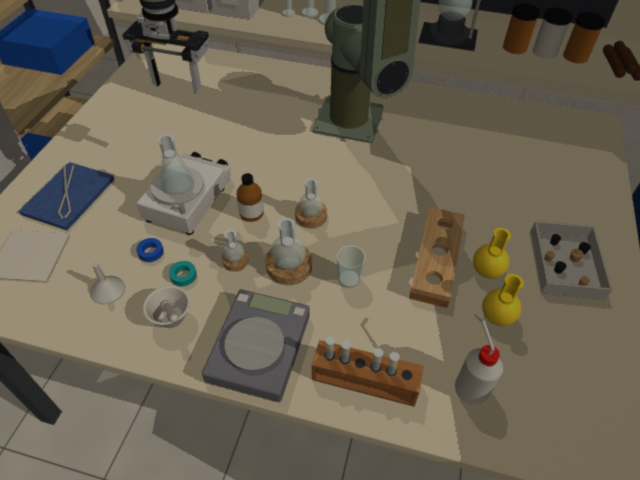

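The scene picture shows all three round flasks upright on their own rings (small 234,250; medium 311,205; large 288,252), the conical flask centred on the plate (175,170), and the bottle and beaker not moved.

```bash
python3 -c "
from plant import bot
print(bot.close_job())"
```

```text
the job is handed in; nothing more can be done
None
```

I set the three round flasks upright on the cork rings of their own size and stood the conical flask in the middle of the stirrer plate. The bottle and beaker were left where they stood, and I handed the job in at about 39 s.

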